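# Swing a picking bin round the rack upright into its bay

## Robot

A 6-joint arm with a two-finger parallel gripper is mounted at the origin on the work surface. World frame = base frame: x ahead of the robot, y to its left, z up, the work surface at z = 0. Lengths are in m, angles in rad, forces in N, time in s.
With the tool pointing down it reaches from about 0.325 to 0.775 m from the base axis. Payload 5.5 kg.
Tool frame: the origin (TCP) lies midway between the tips of the shut fingers; the grasp point (between the pads) lies 19 mm behind it; z points along the fingers, y is the line along which they close (so a half turn about z gives the same grasp; the last joint's range is limited). The gripper opens to 88 mm and grips with 3 to 60 N. Pads are 20 mm wide; open, the fingers measure 115 mm over their backs; the gripper's body (75 mm by 178 mm) begins 61 mm behind the grasp point.
Start: joints at [-1.197, 0.091, 1.231, -0, 1.82, -0.057], TCP at [0.251, -0.545, 0.196] pointing down, gripper open.
Joint ranges: [-2.87, 2.87], [-0.86, 2.18], [0.17, 2.46], [-1.51, 4.65], [0.06, 2.69], [-2.65, 2.65]. Speed limits (rad/s): [2.57, 2.57, 3.01, 3.14, 3.14, 3.14].

## Interface

Orientations are given as [roll, pitch, yaw] about the fixed x, y, z axes, in that order (R = Rz(yaw) Ry(pitch) Rx(roll)).
In Python, from cell import manip gives the robot as it stands.
- The arm moves only by the tool move_arm, never from a script. Its argument "rows" is a list of rows, each an object with "delta_pos": the shift along the tool's x, y, z normalised to -1 to 1, where 1 is 2 cm, a list of three; "rot": the turn, a rotation vector about the tool's x, y, z normalised to -1 to 1, where 1 is 0.08 rad, a list of three; "hand": the gripper command: -1 is fully open, 1 is shut, values between are in proportion. A call has 1 to 20 rows; each row shifts and turns the commanded pose from where the row before left it, along the tool's axes as they then stand; what a row does not reach is not made up. A row lasts 1/10 s, in which the tool goes at most 50 mm and 8.59 degrees, less where a joint would pass 70% of its speed; a pose out of reach is approached as far as the arm can. A call with a number of a shift or a turn outside -1 to 1 is refused whole. A call with a gripper value outside its range is refused whole. The fingers move at their own pace and stop on an object; the grip force is fixed at half the most. Time passes only in rows, so rows that do not move let the fingers close. It gives the time, the measured TCP pose, the force, the opening and the grip force at its end, in the units of the state.
- manip.sense(): the state, without advancing time (a new reading comes with each control period).
- manip.snapshot(name): name is "scene" or "top" or "wrist"; returns the picture (420x560x3 uint8, red, green, blue); there is no depth.
- manip.calibration(name): a dict with "K" (3x3 intrinsics, pixels), "cam_to_world" (4x4, takes a point from camera to world coordinates). Camera axes: x right, y up, looking along -z (the intrinsics and any distortion apply to the point x, -y, -z); pixel columns grow to the right and rows downward; lengths in m; the calibration is good to about 2 mm. A picture is of the moment at which its call begins: read the wrist's pose just before it. calibration takes no time and is no camera call; for the wrist camera it gives the pose at the moment of the call.
- manip.job_done(): hands the job in; it is judged then, once.
The state is a dict: "clock": time; "q": joint angles; "joint_vel": joint speeds; "effort": joint torques, N m; "tcp_pos": TCP position; "tcp_rot": TCP orientation; "ft_force": force on the tool from outside, world axes, zero at the start; "ft_torque": the same for the moment, N m; "gripper_width": finger opening in m; "gripper_force": force on a finger pad.
Only numpy, scipy, OpenCV 4.12 (cv2) and the standard library are available. Lean on these libraries where they do the work, as an engineer would, in place of code of your own. Each camera call takes 0.05 s, during which the arm holds its last target. There are 200 camera calls.

## Task

The loaded picking bin at the mouth of the blue bench rack stands sideways. Sliding it on the bench without lifting it, push it round against the rack's right-hand front upright through a quarter turn so that its open front faces out of the rack like its neighbour's, then push it fully home against the back beam, square and close beside the upright. Leave the neighbouring bin, the valve block and the small carton by the rack where they are.

Things in the scene. Friction and masses are not known exactly. Their poses are not given: they have to be found in the camera images.
- rack: Blue steel bench rack tier, fixed, open at front and top, no floor: bins slide on the bench. Origin: at bench level on the inner front edge of the right-hand (seen from the robot) front upright. x points into the bay, y along the front to the left, z up. Square 40 mm uprights: rear right at x 125-165, y -40-0 mm; left ones at y 380-420 mm. All 85 mm tall; side beams are lower, outside y = -20 and 400 mm.
- beam (a point): Middle of the lower front edge of the rack's back beam, at (125, 190, 20) mm in the rack's frame. The beam runs from upright to upright, 20 to 60 mm above the bench; its front face (x = 125 mm) is the stop for the bins' backs.
- upright: The rack's right-hand front upright, the fixed post the bin is turned against: 40 x 40 mm, 85 mm tall. Its frame is the rack's: origin on its inner front edge at bench level; it covers x 0 to 40, y -40 to 0 mm.
- bin: Grey picking bin to be turned: 110 x 110 mm, 75 mm tall, 0.7-1 kg, packed tight with four cartons (no room for a finger inside, too wide to grip). Origin: centre of underside; x points from open front to back, z up. Starts with its front to the robot's right, one side 8-38 mm short of the upright's front face, overlapping it by 15-40 mm in y. Slides under 3-8 N.
- bin_front (a point): Middle of the outer edge of the bin's front lip, at (-65, 0, 36) mm in the bin's frame. Lip 100 mm wide, 34-38 mm above the bench, 10 mm out from the 38 mm tall front wall. Back and side walls are flat and 75 mm tall; over the front 35 mm the sides slope down to 38 mm.
- other_bin: The neighbouring bin of the same make and size, already standing in the left part of the bay with its front out. Origin and axes as for the bin. To be left alone.
- valve_block: Aluminium valve block 50 x 62 x 45 mm with bored ports, standing in front of the neighbouring bin. Origin: centre of its underside. To be left alone.
- carton: Small cardboard carton 70 x 55 x 50 mm, standing to the right of the rack. Origin: centre of its underside. To be left alone.
There are look-alikes about, which are no part of the job. Leave any purple look-alike of the bin alone.

How it is judged:
On the way:
1. the bin is being turned round the upright: it stands 15 to 75 degrees off square with its wall against the upright's inner front edge, or within about 12 mm of it (angle between the x axis of bin and the x axis of rack, either way round between 0.262 and 1.309 rad and y of upright in the frame of bin above -0.067 m and x of upright in the frame of bin between -0.06 and 0.06 m), for 0.1 s.
At the end, for the whole second after the job is handed in: The bin stands still and flat on the bench inside the rack, its open front facing out, square to the rack within about 7 degrees, its back within about 9 mm of the back beam and its side within about 23 mm of the right-hand front upright's inner face (angle between the x axis of bin and the x axis of rack, either way round below 0.12 rad and x of bin_front in the frame of rack below 0.04 m and x of bin in the frame of rack above 0.061 m and y of bin in the frame of rack between 0.045 and 0.078 m and angle between bin's own z axis and vertical below 0.05 rad and height (world z) of bin below 0.006 m and linear speed of bin below 0.01 m/s); the robot touches nothing.
It fails at once if the bin is lifted off the bench or tipped up (height (world z) of bin above 0.02 m or angle between bin's own z axis and vertical above 0.3 rad).
It fails at once if the neighbouring bin is shifted by more than 20 mm (distance of other_bin from where it was at the start of the episode above 0.02 m).
It fails at once if the valve block is shifted by more than 20 mm (distance of valve_block from where it was at the start of the episode above 0.02 m).
It fails at once if the small carton is shifted by more than 20 mm (distance of carton from where it was at the start of the episode above 0.02 m).
It also fails if it takes over 51 s, if anything falls off the work surface, if the arm or the gripper's body presses on something with over 40 N, if the wrist force passes 120 N, or if a joint passes its speed limit or range.

## Working session

There is one attempt and no reset: what is moved stays moved. The work goes in short steps, Python scripts to look and compute and a tool call to move; the robot and the scene stay as the last step left them, time stands still between calls to the robot, and variables do not carry over. Pictures are saved under pics/ and viewed, at most 10 in all, crops included, and the job is handed in when it is done.

Besides the shell and the picture viewer there is one more tool, called after "Call:" as a command line: name --argument value ..., lists and objects as JSON in quotes. move_arm: Moves the arm, as the interface text tells. Scaled input: -1 to 1 covers 2 cm each way for a shift and 0.08 rad each way for a turn. Its arguments: {"type":"object","properties":{"rows":{"type":"array","items":{"type":"object","properties":{"delta_pos":{"type":"array","items":{"type":"number","minimum":-1,"maximum":1}},"rot":{"type":"array","items":{"type":"number","minimum":-1,"maximum":1}},"hand":{"type":"number"}}}}},"required":["rows"]}

```bash
mkdir -p pics; cat > h.py <<'E'
import numpy as np, cv2
from cell import manip
def snap(n,f):
    c=manip.calibration(n); im=np.asarray(manip.snapshot(n)); cv2.imwrite('pics/'+f,im[:,:,::-1]); np.savez('pics/'+f+'.npz',K=c['K'],T=c['cam_to_world']); return im
def ray(f,u,v):
    d=np.load('pics/'+f+'.npz'); r=np.linalg.inv(d['K'])@[u,v,1]; r=np.array([r[0],-r[1],-r[2]]); return d['T'][:3,3],d['T'][:3,:3]@r
def plane(f,u,v,z):
    o,r=ray(f,u,v); return o+r*(z-o[2])/r[2]
def tri(f1,p1,f2,p2):
    o1,r1=ray(f1,*p1);o2,r2=ray(f2,*p2); s=np.linalg.lstsq(np.c_[r1,-r2],o2-o1,rcond=None)[0]
    a=o1+r1*s[0];b=o2+r2*s[1]; return (a+b)/2,np.linalg.norm(a-b)
E
python3 - <<'E'
from h import *
s=manip.sense();print(s['clock'],s['tcp_pos'],s['tcp_rot'],manip.calibration('top'),manip.calibration('scene'))
a=snap('top','top0.png');b=snap('scene','sc0.png')
E
```

```text
0.0 [ 0.25042643 -0.54486125  0.19462169] [-3.13966766e+00 -7.23199588e-05  4.30816031e-01] {'K': array([[427.39886365,   0.        , 275.20768936],
       [  0.        , 427.39886365, 214.69340861],
       [  0.        ,   0.        ,   1.        ]]), 'cam_to_world': array([[ 0.02433954,  0.9851397 , -0.17002165,  0.37327752],
       [-0.99970169,  0.02364008, -0.00613746, -0.00354122],
       [-0.00202693,  0.17012031,  0.98542122,  1.03891068],
       [ 0.        ,  0.        ,  0.        ,  1.        ]])} {'K': array([[525.1929099 ,   0.        , 277.85732082],
       [  0.        , 525.1929099 , 210.99529371],
       [  0.        ,   0.        ,   1.        ]]), 'cam_to_world': array([[-7.98421226e-01, -4.01663731e-01,  4.48541852e-01,
         1.02272398e+00],
       [ 6.02098946e-01, -5.33418309e-01,  5.94089023e-01,
         7.00301159e-01],
       [ 6.36422462e-04,  7.44399862e-01,  6.67733809e-01,
         8.28794012e-01],
       [ 0.00000000e+00,  0.00000000e+00,  0.00000000e+00,
         1.00000000e+00]])}
```

View pics/top0.png

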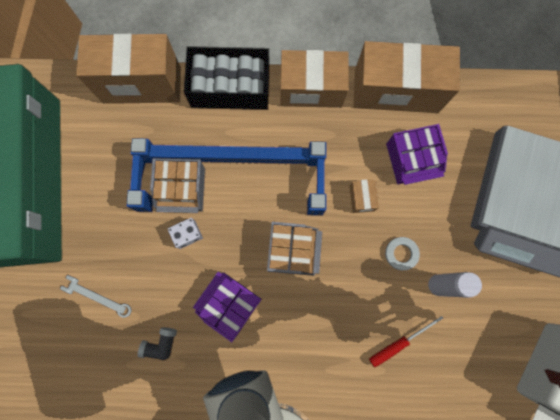

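View pics/sc0.png

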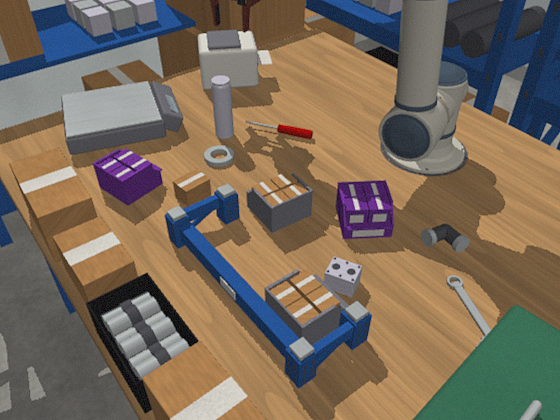

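The candidates for the bin are grey at top (294,249), grey at (177,184), purple at (228,307) and purple at (418,155). The grey one at (294,249) stands at the rack mouth with its front to the right, so I pick that. The one at (177,184) is the neighbour, and the purple ones are look-alikes. The right-front upright's top is at (317,203), with the carton at (364,195) and the valve block at (184,233). Next is a close crop to check the choice.

```bash
python3 - <<'E'
import cv2
a=cv2.imread('pics/top0.png');cv2.imwrite('pics/c1.png',cv2.resize(a[140:290,240:390],(600,600),interpolation=cv2.INTER_CUBIC))
b=cv2.imread('pics/sc0.png');cv2.imwrite('pics/c2.png',cv2.resize(b[140:290,160:360],(800,600),interpolation=cv2.INTER_CUBIC))
E
```

```text
(no output)
```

View pics/c1.png

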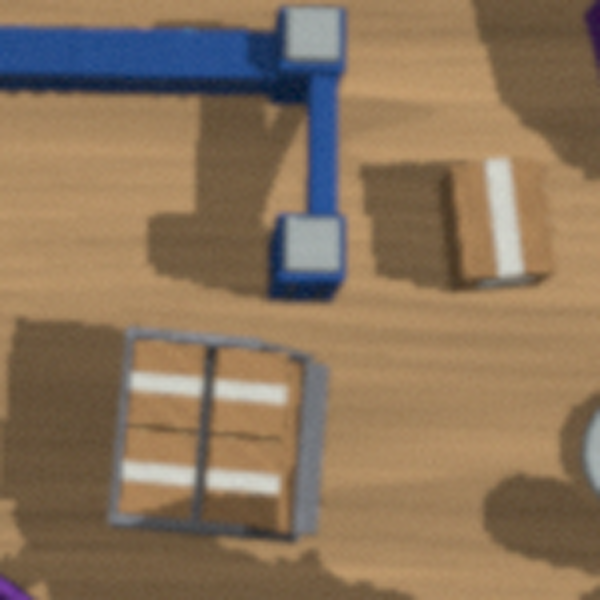

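View pics/c2.png

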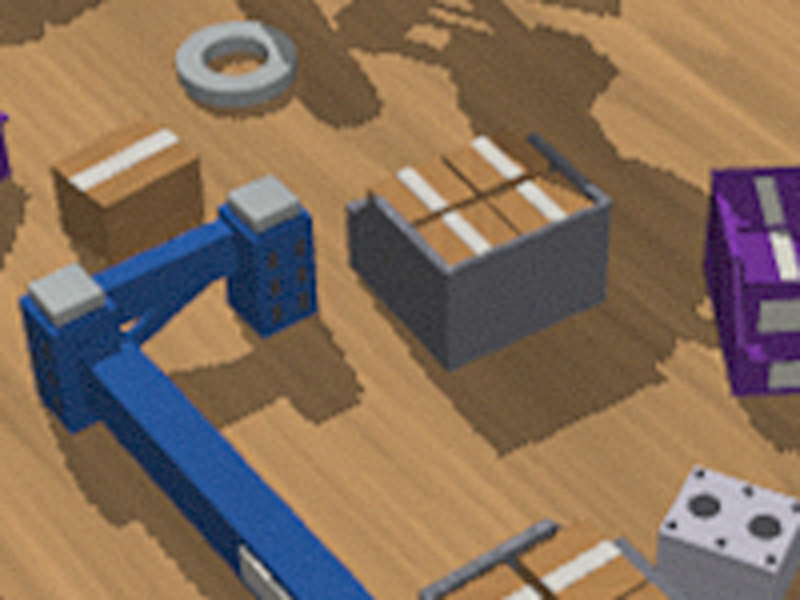

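The chosen bin is plain grey, with its low lip facing right and its back facing left, so it fits the description. In c1, its back wall corners are at (128,329) and (110,522), and the upright's cap has its inner front corner at (283,270). In c2, the same corners are at (450,272), (608,200) and (305,208).

```bash
python3 - <<'E'
from h import *
t=lambda x,y:(240+x/4-.375,140+y/4-.375)
s=lambda x,y:(160+x/4-.375,140+y/4-.375)
T='top0.png';S='sc0.png'
np.set_printoptions(precision=4,suppress=True)
for n,a,b in [('back far',(128,329),(450,270)),('back near',(110,522),(608,200)),('cap inner front',(283,271),(305,208)),('cap inner rear... ',(283,214),(268,232)),('rear cap outer-back',(342,8),(24,300))]:
    print(n,*tri(T,t(*a),S,s(*b)))
print('plane cap fr',[plane(T,*t(*p),.085)[:2] for p in [(283,271),(342,271),(283,213),(342,213)]])
print('plane rear cap',[plane(T,*t(*p),.085)[:2] for p in [(284,63),(342,63),(284,8),(342,8)]])
print('left caps',[plane(T,*p,.085)[:2] for p in [(140,200),(140,146),(317,202),(318,149)]])
print('bin bottom back (scene)',[plane(S,*s(*p),0)[:2] for p in [(450,370),(606,298)]],'upr bottom',plane(S,*s(316,302),0)[:2],plane(T,*t(268,298),0)[:2])
print('bin top back (top)',[plane(T,*t(*p),.075)[:2] for p in [(128,329),(110,522)]], [plane(T,*t(*p),.038)[:2] for p in [(329,367),(315,535)]])
print('purple',[plane(T,*p,.075)[:2] for p in [(221,274),(196,307),(261,300),(232,339)]])
print('valve',[plane(T,*p,.045)[:2] for p in [(184,233)]],'otherbin',plane(T,201,211,.075),plane(T,202,165,.075))
E
```

```text
back far [0.521  0.0116 0.0762] 0.004258653957010081
back near [0.4129 0.0178 0.0753] 0.0009961283883599995
cap inner front [ 0.5562 -0.0762  0.0792] 0.003925756291643761
cap inner rear...  [ 0.5866 -0.0735  0.08  ] 0.01102466332001705
rear cap outer-back [ 0.7155 -0.1094  0.0733] 0.005394913002165262
plane cap fr [array([ 0.5566, -0.077 ]), array([ 0.5574, -0.1105]), array([ 0.5904, -0.0767]), array([ 0.5912, -0.1104])]
plane rear cap [array([ 0.6795, -0.0763]), array([ 0.6803, -0.11  ]), array([ 0.7128, -0.076 ]), array([ 0.7136, -0.1098])]
left caps [array([0.5645, 0.3114]), array([0.6928, 0.3214]), array([ 0.5695, -0.092 ]), array([ 0.6953, -0.0933])]
bin bottom back (scene) [array([0.5194, 0.0123]), array([0.4102, 0.0187])] upr bottom [ 0.5481 -0.0808] [ 0.5558 -0.0745]
bin top back (top) [array([0.5228, 0.0102]), array([0.4133, 0.0175])] [array([ 0.5087, -0.1084]), array([ 0.4102, -0.1008])]
purple [array([0.4022, 0.1203]), array([0.3287, 0.1722]), array([0.3474, 0.0292]), array([0.2625, 0.0899])]
valve [array([0.4961, 0.2153])] otherbin [0.5441 0.1728 0.075 ] [0.6533 0.1763 0.075 ]
```

Bin: centre about (0.463,-0.043), yaw about 86°. Rack: origin about (0.553,-0.0735), yaw about 0. That gives a gap of about 35 mm and an overlap of about 25 mm, both within the stated ranges. Heights triangulate to 75–76 mm for the bin and 79 mm for the upright's cap, against 75 and 85 given.

Plan:
1. Push the bin flat with two fingers until it touches the upright.
2. Push its side near the back corner in an arc.
3. Push the lip home.

Call:
move_arm --rows '[{"rot": [0, 0, 0.9], "hand": -1}, {"rot": [0, 0, 0.9], "hand": -1}, {"rot": [0, 0, 0.9], "hand": -1}, {"rot": [0, 0, 0.9], "hand": -1}, {"rot": [0, 0, 0.9], "hand": -1}, {"rot": [0, 0, 0.88], "hand": -1}, {"delta_pos": [0.24, -0.97, 0], "hand": -1}, {"delta_pos": [0.24, -0.97, 0], "hand": -1}, {"delta_pos": [0.24, -0.97, 0], "hand": -1}, {"delta_pos": [0.24, -0.97, 0], "hand": -1}, {"delta_pos": [0.24, -0.97, 0], "hand": -1}, {"delta_pos": [0.24, -0.97, 0], "hand": -1}, {"delta_pos": [0.24, -0.97, 0], "hand": -1}, {"delta_pos": [0.24, -0.97, 0], "hand": -1}, {"delta_pos": [0.24, -0.97, 0], "hand": -1}, {"delta_pos": [0.24, -0.97, 0], "hand": -1}, {"delta_pos": [0.24, -0.97, 0], "hand": -1}, {"delta_pos": [0.24, -0.97, 0], "hand": -1}, {"delta_pos": [0.24, -0.97, 0], "hand": -1}, {"delta_pos": [0.24, -0.97, 0], "hand": -1}]'

```text
$.rows[0]: bad value
```

Call:
move_arm --rows '[{"delta_pos": [0.24, -0.97, 0], "hand": -1}, {"delta_pos": [0.24, -0.97, 0], "hand": -1}, {"delta_pos": [0.24, -0.97, 0], "hand": -1}, {"delta_pos": [0.24, -0.97, 0], "hand": -1}, {"delta_pos": [0.24, -0.97, 0], "hand": -1}, {"delta_pos": [0.24, -0.97, 0], "hand": -1}, {"delta_pos": [0.24, -0.97, 0], "hand": -1}, {"delta_pos": [0.24, -0.97, 0], "hand": -1}, {"delta_pos": [0.24, -0.97, 0], "hand": -1}, {"delta_pos": [0.24, -0.97, 0], "hand": -1}, {"delta_pos": [0.24, -0.97, 0], "hand": -1}, {"delta_pos": [0.24, -0.97, 0], "hand": -1}, {"hand": -1}, {"hand": -1}]'

```text
$.rows[0]: bad value
```

Call:
move_arm --rows '[{"delta_pos": [0, 0, 0], "rot": [0, 0, 0.9], "hand": -1}, {"delta_pos": [0, 0, 0], "rot": [0, 0, 0.9], "hand": -1}, {"delta_pos": [0, 0, 0], "rot": [0, 0, 0.9], "hand": -1}, {"delta_pos": [0, 0, 0], "rot": [0, 0, 0.9], "hand": -1}, {"delta_pos": [0, 0, 0], "rot": [0, 0, 0.9], "hand": -1}, {"delta_pos": [0, 0, 0], "rot": [0, 0, 0.88], "hand": -1}, {"delta_pos": [0.24, -0.97, 0], "rot": [0, 0, 0], "hand": -1}, {"delta_pos": [0.24, -0.97, 0], "rot": [0, 0, 0], "hand": -1}, {"delta_pos": [0.24, -0.97, 0], "rot": [0, 0, 0], "hand": -1}, {"delta_pos": [0.24, -0.97, 0], "rot": [0, 0, 0], "hand": -1}, {"delta_pos": [0.24, -0.97, 0], "rot": [0, 0, 0], "hand": -1}, {"delta_pos": [0.24, -0.97, 0], "rot": [0, 0, 0], "hand": -1}, {"delta_pos": [0.24, -0.97, 0], "rot": [0, 0, 0], "hand": -1}, {"delta_pos": [0.24, -0.97, 0], "rot": [0, 0, 0], "hand": -1}, {"delta_pos": [0.24, -0.97, 0], "rot": [0, 0, 0], "hand": -1}, {"delta_pos": [0.24, -0.97, 0], "rot": [0, 0, 0], "hand": -1}]'

```text
clock: 1.7
tcp_pos: [0.2985, -0.3502, 0.1953]
tcp_rot: [-3.141, 0.0, 0.0]
ft_force: [0.3, 0.0, 0.6]
gripper_width: 0.088
gripper_force: 0.0
```

Call:
move_arm --rows '[{"delta_pos": [0.24, -0.96, 0], "rot": [0, 0, 0], "hand": -1}, {"delta_pos": [0.24, -0.96, 0], "rot": [0, 0, 0], "hand": -1}, {"delta_pos": [0.24, -0.96, 0], "rot": [0, 0, 0], "hand": -1}, {"delta_pos": [0.24, -0.96, 0], "rot": [0, 0, 0], "hand": -1}, {"delta_pos": [0.24, -0.96, 0], "rot": [0, 0, 0], "hand": -1}, {"delta_pos": [0.24, -0.96, 0], "rot": [0, 0, 0], "hand": -1}, {"delta_pos": [0.24, -0.96, 0], "rot": [0, 0, 0], "hand": -1}, {"delta_pos": [0.24, -0.96, 0], "rot": [0, 0, 0], "hand": -1}, {"delta_pos": [0.24, -0.96, 0], "rot": [0, 0, 0], "hand": -1}, {"delta_pos": [0.24, -0.96, 0], "rot": [0, 0, 0], "hand": -1}, {"delta_pos": [0.24, -0.96, 0], "rot": [0, 0, 0], "hand": -1}, {"delta_pos": [0.24, -0.96, 0], "rot": [0, 0, 0], "hand": -1}, {"delta_pos": [0.24, -0.96, 0], "rot": [0, 0, 0], "hand": -1}, {"delta_pos": [0.24, -0.96, 0], "rot": [0, 0, 0], "hand": -1}, {"delta_pos": [0.24, -0.96, 0], "rot": [0, 0, 0], "hand": -1}, {"delta_pos": [0.24, -0.96, 0], "rot": [0, 0, 0], "hand": -1}, {"delta_pos": [0, 0, 0], "rot": [0, 0, 0], "hand": -1}]'

```text
clock: 3.4
tcp_pos: [0.3752, -0.0424, 0.1954]
tcp_rot: [-3.141, 0.001, 0.003]
ft_force: [0.8, -0.6, -0.1]
gripper_width: 0.0878
gripper_force: 0.0
```

Call:
move_arm --rows '[{"delta_pos": [0, 0, 1], "rot": [0, 0, 0], "hand": -1}, {"delta_pos": [0, 0, 1], "rot": [0, 0, 0], "hand": -1}, {"delta_pos": [0, 0, 1], "rot": [0, 0, 0], "hand": -1}, {"delta_pos": [0, 0, 1], "rot": [0, 0, 0], "hand": -1}, {"delta_pos": [0, 0, 1], "rot": [0, 0, 0], "hand": -1}, {"delta_pos": [0, 0, 1], "rot": [0, 0, 0], "hand": -1}, {"delta_pos": [0, 0, 1], "rot": [0, 0, 0], "hand": -1}, {"delta_pos": [0, 0, 1], "rot": [0, 0, 0], "hand": -1}, {"delta_pos": [0, 0, 0.6], "rot": [0, 0, 0], "hand": -1}, {"delta_pos": [0, 0, 0], "rot": [0, 0, 0], "hand": -1}]'

```text
clock: 4.4
tcp_pos: [0.3738, -0.0441, 0.0218]
tcp_rot: [-3.141, 0.004, -0.0]
ft_force: [-0.8, 0.8, 0.6]
gripper_width: 0.0877
gripper_force: 0.0
```

Call:
move_arm --rows '[{"delta_pos": [0.5, 0, 0], "rot": [0, 0, 0], "hand": -1}, {"delta_pos": [0.5, 0, 0], "rot": [0, 0, 0], "hand": -1}, {"delta_pos": [0.4, 0, 0], "rot": [0, 0, 0], "hand": -1}, {"delta_pos": [0.3, 0, 0], "rot": [0, 0, 0], "hand": -1}, {"delta_pos": [0.3, 0, 0], "rot": [0, 0, 0], "hand": -1}, {"delta_pos": [0.3, 0, 0], "rot": [0, 0, 0], "hand": -1}, {"delta_pos": [0.3, 0, 0], "rot": [0, 0, 0], "hand": -1}]'

```text
clock: 5.1
tcp_pos: [0.4267, -0.0432, 0.0248]
tcp_rot: [-3.14, 0.002, 0.001]
ft_force: [-6.5, 3.4, 5.6]
gripper_width: 0.0876
gripper_force: 3.5
```

Call:
move_arm --rows '[{"delta_pos": [0.25, 0, 0], "rot": [0, 0, 0], "hand": -1}, {"delta_pos": [0.15, 0, 0], "rot": [0, 0, 0], "hand": -1}]'

```text
clock: 5.3
tcp_pos: [0.4348, -0.0432, 0.0247]
tcp_rot: [-3.14, 0.002, 0.001]
ft_force: [-6.6, 3.4, 5.5]
gripper_width: 0.0876
gripper_force: 3.5
```

Call:
move_arm --rows '[{"delta_pos": [0.15, 0, 0], "rot": [0, 0, 0], "hand": -1}, {"delta_pos": [0.1, 0, 0], "rot": [0, 0, 0], "hand": -1}]'

```text
clock: 5.5
tcp_pos: [0.4397, -0.0431, 0.0247]
tcp_rot: [-3.14, 0.002, 0.001]
ft_force: [-6.9, 3.2, 4.5]
gripper_width: 0.0878
gripper_force: 3.4
```

```bash
python3 - <<'E'
from h import *
b=snap('scene','sc1.png');cv2.imwrite('pics/c3.png',cv2.resize(b[120:300,160:400,::-1],(800,600),interpolation=cv2.INTER_CUBIC))
E
```

```text
(no output)
```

View pics/c3.png

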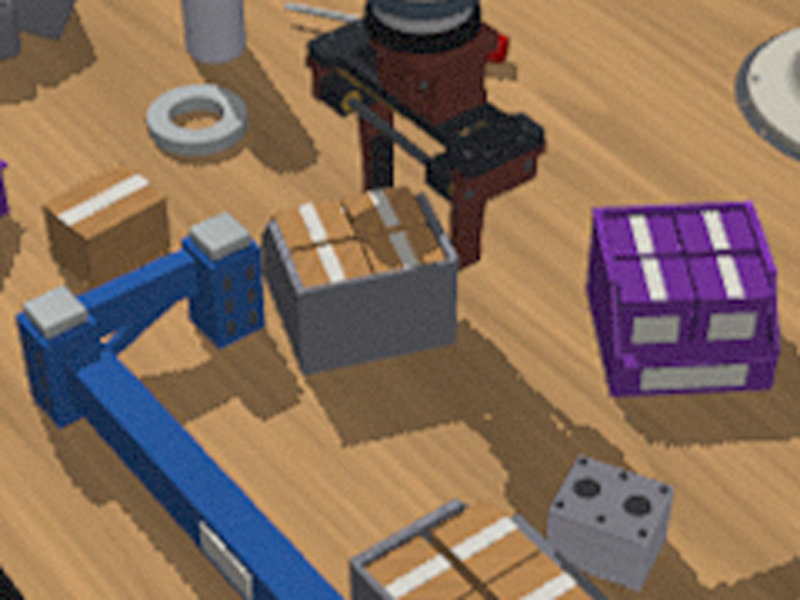

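The bin has turned while being pushed. Its back-wall top corners are at (302,290) and (458,263) in the crop and the bottom far corner is at (308,370), so I'll measure that.

```bash
python3 - <<'E'
from h import *
np.set_printoptions(precision=4,suppress=True)
t=lambda x,y:(160+x/3.333-.35,120+y/3.333-.35)
for n,p,z in [('bf top',(303,287),.075),('bn top',(458,263),.075),('bf bot',(308,371),0),('bn bot',(455,345),0),('farfront?',(264,218),.06),('upr bot',(262,325),0)]: print(n,plane('sc1.png',*t(*p),z)[:2])
snap('top','top1.png')
E
```

```text
bf top [ 0.5535 -0.0197]
bn top [0.4577 0.0223]
bf bot [ 0.5535 -0.0181]
bn bot [0.4576 0.0218]
farfront? [ 0.5243 -0.1101]
upr bot [ 0.5527 -0.0755]
```

View pics/top1.png

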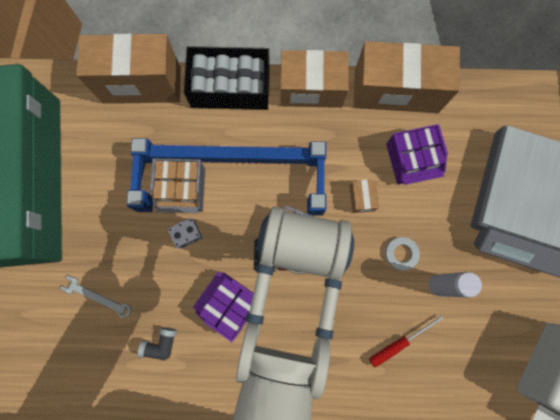

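The bin is now at yaw of about 67°, centred near (0.484,-0.049), and about 23 mm short of the upright edge. I'll back off and close the fingers into one stick, then push through the middle of the wall.

Call:
move_arm --rows '[{"delta_pos": [-1, 0, 0], "rot": [0, 0, 0], "hand": -1}, {"delta_pos": [-0.9, -0.4, 0], "rot": [0, 0, 0], "hand": 1}, {"delta_pos": [0, -0.4, 0], "rot": [0, 0, 0], "hand": 1}, {"delta_pos": [0, 0, 0], "rot": [0, 0, 0], "hand": 1}, {"delta_pos": [0, 0, 0], "rot": [0, 0, 0], "hand": 1}, {"delta_pos": [0, 0, 0], "rot": [0, 0, 0], "hand": 1}]'

```text
clock: 6.2
tcp_pos: [0.4027, -0.0281, 0.0239]
tcp_rot: [3.141, -0.0, 0.001]
ft_force: [0.5, 0.5, -0.1]
gripper_width: 0.0514
gripper_force: 0.0
```

Call:
move_arm --rows '[{"delta_pos": [0, -0.4, 0], "rot": [0, 0, 0], "hand": 1}, {"delta_pos": [0, 0, 0], "rot": [0, 0, 0], "hand": 1}, {"delta_pos": [0, 0, 0], "rot": [0, 0, 0], "hand": 1}, {"delta_pos": [0, 0, 0], "rot": [0, 0, 0], "hand": 1}, {"delta_pos": [0.5, 0, 0], "rot": [0, 0, 0], "hand": 1}, {"delta_pos": [0.4, 0, 0], "rot": [0, 0, 0], "hand": 1}, {"delta_pos": [0.3, 0, 0], "rot": [0, 0, 0], "hand": 1}, {"delta_pos": [0.3, 0, 0], "rot": [0, 0, 0], "hand": 1}, {"delta_pos": [0.3, 0, 0], "rot": [0, 0, 0], "hand": 1}, {"delta_pos": [0.3, 0, 0], "rot": [0, 0, 0], "hand": 1}]'

```text
clock: 7.2
tcp_pos: [0.441, -0.0193, 0.0235]
tcp_rot: [-3.14, 0.009, 0.0]
ft_force: [-30.3, 3.3, 21.6]
gripper_width: 0.0003
gripper_force: 14.8
```

```bash
python3 - <<'E'
from h import *
b=snap('scene','sc2.png');cv2.imwrite('pics/c4.png',cv2.resize(b[120:300,160:400,::-1],(800,600),interpolation=cv2.INTER_CUBIC))
E
```

```text
(no output)
```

View pics/c4.png

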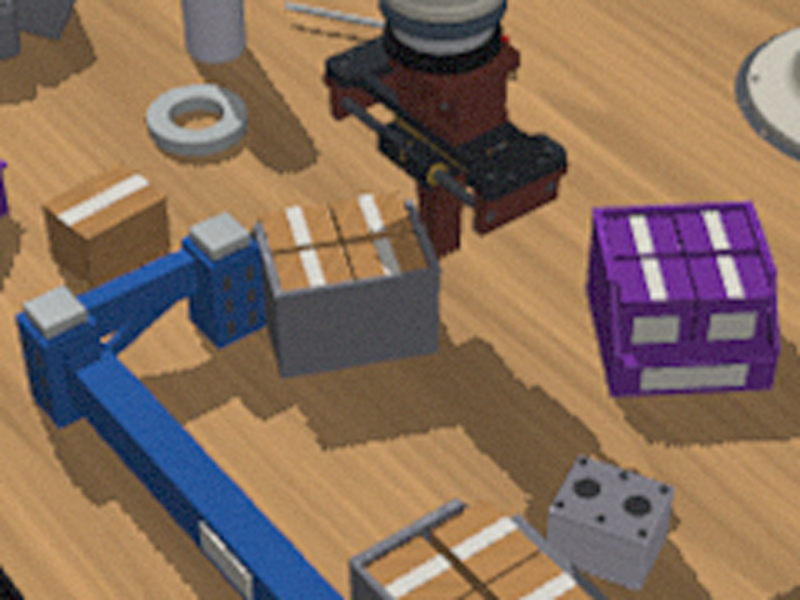

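The bin is now against the upright, at a force of 30 N. Its back-wall corners in the crop are at (273,293) and (439,264), with the bottom ones at (282,375) and (437,350). I'll back off and measure.

```bash
python3 - <<'E'
from h import *
np.set_printoptions(precision=4,suppress=True)
t=lambda x,y:(160+x/3.333-.35,120+y/3.333-.35)
q={n:plane('sc2.png',*t(*p),z)[:2] for n,p,z in [('bf top',(275,291),.075),('bn top',(439,264),.075),('bf bot',(282,376),0),('bn bot',(437,351),0)]}
print(q)
f=(q['bf top']+q['bf bot'])/2;n=(q['bn top']+q['bn bot'])/2
y=(n-f)/np.linalg.norm(n-f);x=np.array([y[1],-y[0]]);c=(f+n)/2-.055*x;P=np.array([.553,-.0735])
print('yaw',np.degrees(np.arctan2(x[1],x[0])),'c',c,'pivot in bin',x@(P-c),y@(P-c),'len',np.linalg.norm(n-f))
for k in (20,30,40,48): print(k,c+x*k/1000+y*.055)
E
```

```text
{'bf top': array([ 0.5703, -0.0274]), 'bn top': array([0.4684, 0.0155]), 'bf bot': array([ 0.5704, -0.0248]), 'bn bot': array([0.4712, 0.0191])}
yaw 66.6646293142147 c [ 0.4983 -0.0549] pivot in bin 0.004568343380234248 -0.057597094182816194 len 0.10948537288503453
20 [ 0.4557 -0.0147]
30 [ 0.4597 -0.0055]
40 [0.4636 0.0036]
48 [0.4668 0.011 ]
```

Yaw is 66.7°, with the wall on the upright edge. Now I'll push the side near the back corner along the arc.

Call:
move_arm --rows '[{"delta_pos": [-1, 0, 0], "rot": [0, 0, 0], "hand": 1}, {"delta_pos": [-0.4, -0.7, 0], "rot": [0, 0, 0], "hand": 1}, {"delta_pos": [0, -1, 0], "rot": [0, 0, 0], "hand": 1}, {"delta_pos": [0, -0.4, 0], "rot": [0, 0, 0], "hand": 1}, {"delta_pos": [1, 0, 0], "rot": [0, 0, 0], "hand": 1}, {"delta_pos": [0.7, 0, 0], "rot": [0, 0, 0], "hand": 1}, {"delta_pos": [0.35, -0.1, 0], "rot": [0, 0, 0], "hand": 1}, {"delta_pos": [0.3, -0.2, 0], "rot": [0, 0, 0], "hand": 1}, {"delta_pos": [0.3, -0.2, 0], "rot": [0, 0, 0], "hand": 1}, {"delta_pos": [0.3, -0.2, 0], "rot": [0, 0, 0], "hand": 1}, {"delta_pos": [0.3, -0.2, 0], "rot": [0, 0, 0], "hand": 1}]'

```text
clock: 8.35
tcp_pos: [0.4811, 0.0406, 0.0235]
tcp_rot: [-3.141, 0.001, 0.001]
ft_force: [-2.3, 0.0, 0.2]
gripper_width: 0.0004
gripper_force: 1.0
```

Call:
move_arm --rows '[{"delta_pos": [0.3, -0.15, 0], "rot": [0, 0, 0], "hand": 1}, {"delta_pos": [0.3, -0.15, 0], "rot": [0, 0, 0], "hand": 1}, {"delta_pos": [0.3, -0.1, 0], "rot": [0, 0, 0], "hand": 1}]'

```text
clock: 8.65
tcp_pos: [0.4994, 0.0489, 0.0236]
tcp_rot: [-3.141, 0.0, 0.001]
ft_force: [-3.0, 2.0, -0.8]
gripper_width: 0.0003
gripper_force: 1.9
```

```bash
cat >> h.py <<'E'
def contours(f):
    im=cv2.imread('pics/'+f); hsv=cv2.cvtColor(im,cv2.COLOR_BGR2HSV)
    m=((hsv[...,1]<60)&(hsv[...,2]>45)&(hsv[...,2]<135)).astype(np.uint8)
    m=cv2.morphologyEx(m,cv2.MORPH_OPEN,np.ones((3,3),np.uint8))
    for c in cv2.findContours(m[130:290,200:330].copy(),cv2.RETR_EXTERNAL,cv2.CHAIN_APPROX_SIMPLE)[0]:
        if cv2.contourArea(c)>250:
            a=cv2.approxPolyDP(c,2.5,True)[:,0]+[200,130]
            print(cv2.contourArea(c),[(p.tolist(),plane(f,*p,0)[:2].round(3).tolist(),plane(f,*p,.075)[:2].round(3).tolist()) for p in a])
E
python3 - <<'E'
from h import *
snap('scene','sc3.png'); contours('sc2.png');print(); contours('sc3.png')
E
```

```text
1242.5 [([285, 184], [0.391, -0.107], [0.448, -0.034]), ([287, 201], [0.427, -0.053], [0.481, 0.015]), ([240, 207], [0.529, -0.103], [0.574, -0.03]), ([244, 232], [0.57, -0.026], [0.611, 0.039]), ([290, 225], [0.473, 0.018], [0.522, 0.08]), ([291, 198], [0.412, -0.056], [0.467, 0.013])]

1204.5 [([234, 208], [0.543, -0.108], [0.586, -0.035]), ([235, 232], [0.586, -0.039], [0.626, 0.028]), ([283, 237], [0.509, 0.039], [0.556, 0.099]), ([283, 212], [0.458, -0.027], [0.51, 0.039])]
596.0 [([272, 134], [0.283, -0.307], [0.35, -0.216]), ([277, 144], [0.301, -0.259], [0.367, -0.172]), ([275, 148], [0.317, -0.247], [0.381, -0.162]), ([285, 152], [0.307, -0.216], [0.372, -0.133]), ([305, 150], [0.258, -0.191], [0.327, -0.11]), ([283, 148], [0.3, -0.234], [0.365, -0.15]), ([312, 141], [0.215, -0.212], [0.288, -0.13]), ([311, 130], [0.182, -0.257], [0.258, -0.17]), ([299, 130], [0.209, -0.277], [0.283, -0.189]), ([295, 137], [0.241, -0.256], [0.311, -0.17]), ([289, 137], [0.254, -0.266], [0.324, -0.179]), ([288, 130], [0.234, -0.296], [0.306, -0.206]), ([273, 130], [0.269, -0.322], [0.337, -0.229])]
```

Yaw is now 45° and the pivot hasn't slipped. I'll continue the arc.

Call:
move_arm --rows '[{"delta_pos": [0.3, -0.1, 0], "rot": [0, 0, 0], "hand": 1}, {"delta_pos": [0.3, -0.1, 0], "rot": [0, 0, 0], "hand": 1}, {"delta_pos": [0.3, -0.1, 0], "rot": [0, 0, 0], "hand": 1}, {"delta_pos": [0.3, -0.1, 0], "rot": [0, 0, 0], "hand": 1}, {"delta_pos": [0.3, -0.06, 0], "rot": [0, 0, 0], "hand": 1}, {"delta_pos": [0.3, -0.04, 0], "rot": [0, 0, 0], "hand": 1}, {"delta_pos": [0.3, -0.02, 0], "rot": [0, 0, 0], "hand": 1}, {"delta_pos": [0.3, 0, 0], "rot": [0, 0, 0], "hand": 1}, {"delta_pos": [0.3, 0, 0], "rot": [0, 0, 0], "hand": 1}]'

```text
clock: 9.6
tcp_pos: [0.5538, 0.0584, 0.0238]
tcp_rot: [3.141, -0.0, 0.0]
ft_force: [0.6, -0.7, 0.2]
gripper_width: 0.0002
gripper_force: 0.0
```

```bash
python3 - <<'E'
from h import *
snap('scene','sc4.png'); contours('sc4.png')
E
```

```text
917.0 [([229, 207], [0.55, -0.119], [0.593, -0.044]), ([231, 231], [0.592, -0.047], [0.631, 0.021]), ([276, 243], [0.533, 0.045], [0.577, 0.104]), ([280, 234], [0.509, 0.028], [0.555, 0.089]), ([270, 238], [0.534, 0.025], [0.579, 0.086]), ([265, 233], [0.534, 0.005], [0.578, 0.068]), ([264, 216], [0.502, -0.043], [0.55, 0.025])]
1171.5 [([251, 130], [0.319, -0.36], [0.382, -0.264]), ([256, 162], [0.396, -0.226], [0.452, -0.142]), ([274, 165], [0.365, -0.187], [0.425, -0.107]), ([264, 160], [0.373, -0.221], [0.432, -0.137]), ([281, 159], [0.335, -0.197], [0.397, -0.116]), ([292, 154], [0.297, -0.197], [0.363, -0.116]), ([291, 130], [0.228, -0.291], [0.3, -0.201])]
```

Yaw is 33° and the stick is slipping off the back corner. I'll re-grip further forward along the side and continue.

Call:
move_arm --rows '[{"delta_pos": [0, -0.7, 0], "rot": [0, 0, 0], "hand": 1}, {"delta_pos": [-1, 0, 0], "rot": [0, 0, 0], "hand": 1}, {"delta_pos": [-1, 0, 0], "rot": [0, 0, 0], "hand": 1}, {"delta_pos": [-0.7, 0, 0], "rot": [0, 0, 0], "hand": 1}, {"delta_pos": [0, 0.6, 0], "rot": [0, 0, 0], "hand": 1}, {"delta_pos": [0, 0.5, 0], "rot": [0, 0, 0], "hand": 1}, {"delta_pos": [0.3, 0, 0], "rot": [0, 0, 0], "hand": 1}, {"delta_pos": [0.3, 0, 0], "rot": [0, 0, 0], "hand": 1}, {"delta_pos": [0.3, 0, 0], "rot": [0, 0, 0], "hand": 1}, {"delta_pos": [0.3, 0, 0], "rot": [0, 0, 0], "hand": 1}, {"delta_pos": [0.3, 0, 0], "rot": [0, 0, 0], "hand": 1}, {"delta_pos": [0.3, 0.05, 0], "rot": [0, 0, 0], "hand": 1}, {"delta_pos": [0.3, 0.1, 0], "rot": [0, 0, 0], "hand": 1}, {"delta_pos": [0.3, 0.1, 0], "rot": [0, 0, 0], "hand": 1}]'

```text
clock: 11.05
tcp_pos: [0.548, 0.0523, 0.0239]
tcp_rot: [-3.13, -0.001, 0.004]
ft_force: [-0.2, 25.0, 1.7]
gripper_width: 0.0001
gripper_force: 11.9
```

```bash
python3 - <<'E'
from h import *
snap('scene','sc5.png'); contours('sc5.png')
E
```

```text
1107.0 [([224, 206], [0.558, -0.129], [0.6, -0.054]), ([226, 228], [0.595, -0.062], [0.634, 0.007]), ([262, 249], [0.569, 0.041], [0.61, 0.101]), ([283, 232], [0.5, 0.027], [0.547, 0.088]), ([280, 228], [0.497, 0.012], [0.545, 0.074]), ([270, 235], [0.529, 0.017], [0.573, 0.079]), ([266, 231], [0.528, 0.001], [0.573, 0.064]), ([266, 223], [0.513, -0.02], [0.559, 0.045])]
1037.0 [([251, 130], [0.319, -0.36], [0.382, -0.264]), ([252, 149], [0.37, -0.281], [0.429, -0.192]), ([256, 153], [0.372, -0.259], [0.431, -0.173]), ([254, 158], [0.389, -0.244], [0.447, -0.159]), ([275, 162], [0.355, -0.196], [0.416, -0.115]), ([262, 156], [0.367, -0.239], [0.427, -0.154]), ([282, 155], [0.322, -0.21], [0.385, -0.128]), ([289, 151], [0.295, -0.213], [0.361, -0.131]), ([292, 154], [0.297, -0.197], [0.363, -0.116]), ([289, 151], [0.295, -0.213], [0.361, -0.131]), ([292, 150], [0.286, -0.212], [0.353, -0.129]), ([291, 130], [0.228, -0.291], [0.3, -0.201])]
```

Yaw is about 15°. Side pushing now presses straight onto the upright at 25 N, so I'll go round to the front and push the lip with two fingers, left end first. That squares the bin.

Call:
move_arm --rows '[{"delta_pos": [0, -0.9, 0], "rot": [0, 0, 0], "hand": 1}, {"delta_pos": [-1, 0, 0], "rot": [0, 0, 0], "hand": 1}, {"delta_pos": [-1, 0, 0], "rot": [0, 0, 0], "hand": 1}, {"delta_pos": [-1, 0, 0], "rot": [0, 0, 0], "hand": 1}, {"delta_pos": [-1, 0, 0], "rot": [0, 0, 0], "hand": 1}, {"delta_pos": [-1, 0, 0], "rot": [0, 0, 0], "hand": 1}, {"delta_pos": [-1, 0, 0], "rot": [0, 0, 0], "hand": 1}, {"delta_pos": [-0.3, 0.9, 0], "rot": [0, 0, 0], "hand": 1}, {"delta_pos": [-0.2, 0.95, 0], "rot": [0, 0, 0], "hand": 1}, {"delta_pos": [0, 0.95, 0], "rot": [0, 0, 0], "hand": 1}, {"delta_pos": [0, 0.95, 0], "rot": [0, 0, 0], "hand": 1}, {"delta_pos": [0, 0.95, 0], "rot": [0, 0, 0], "hand": 1}, {"delta_pos": [0, 0, 0], "rot": [0, 0, 0], "hand": -0.14}, {"delta_pos": [0, 0, 0], "rot": [0, 0, 0], "hand": -0.14}, {"delta_pos": [0, 0, 0], "rot": [0, 0, 0], "hand": -0.14}, {"delta_pos": [0, 0, 0], "rot": [0, 0, 0], "hand": -0.14}, {"delta_pos": [0, 0, 0], "rot": [0, 0, 0], "hand": -0.14}]'

```text
clock: 12.8
tcp_pos: [0.4172, -0.03, 0.0237]
tcp_rot: [-3.142, -0.0, 0.001]
ft_force: [-0.3, -0.3, -1.2]
gripper_width: 0.0371
gripper_force: 0.0
```

```bash
python3 - <<'E'
from h import *
snap('scene','sc6.png'); contours('sc6.png')
E
```

```text
1573.0 [([224, 205], [0.556, -0.132], [0.598, -0.056]), ([226, 228], [0.595, -0.062], [0.634, 0.007]), ([261, 249], [0.57, 0.04], [0.611, 0.1]), ([293, 223], [0.463, 0.017], [0.514, 0.079]), ([291, 207], [0.432, -0.03], [0.486, 0.036]), ([282, 209], [0.454, -0.037], [0.505, 0.03]), ([262, 226], [0.526, -0.018], [0.571, 0.047])]
```

Call:
move_arm --rows '[{"delta_pos": [0.6, -0.35, 0], "rot": [0, 0, 0], "hand": -0.14}, {"delta_pos": [0.4, 0, 0], "rot": [0, 0, 0], "hand": -0.14}, {"delta_pos": [0.3, 0, 0], "rot": [0, 0, 0], "hand": -0.14}, {"delta_pos": [0.3, 0, 0], "rot": [0, 0, 0], "hand": -0.14}, {"delta_pos": [0.3, 0, 0], "rot": [0, 0, 0], "hand": -0.14}, {"delta_pos": [0.3, 0, 0], "rot": [0, 0, 0], "hand": -0.14}, {"delta_pos": [0.3, 0, 0], "rot": [0, 0, 0], "hand": -0.14}, {"delta_pos": [0.3, 0, 0], "rot": [0, 0, 0], "hand": -0.14}, {"delta_pos": [0.3, 0, 0], "rot": [0, 0, 0], "hand": -0.14}, {"delta_pos": [0.3, 0, 0], "rot": [0, 0, 0], "hand": -0.14}, {"delta_pos": [0.3, 0, 0], "rot": [0, 0, 0], "hand": -0.14}, {"delta_pos": [0.3, 0, 0], "rot": [0, 0, 0], "hand": -0.14}]'

```text
clock: 14.05
tcp_pos: [0.4959, -0.0224, 0.0228]
tcp_rot: [-3.14, 0.004, 0.001]
ft_force: [-4.1, 3.7, 0.9]
gripper_width: 0.0502
gripper_force: 2.5
```

```bash
python3 - <<'E'
from h import *
snap('scene','sc7.png'); contours('sc7.png')
E
```

```text
1554.0 [([220, 204], [0.562, -0.141], [0.603, -0.065]), ([223, 227], [0.599, -0.069], [0.637, 0.001]), ([249, 253], [0.598, 0.034], [0.637, 0.095]), ([289, 232], [0.489, 0.035], [0.537, 0.095]), ([288, 215], [0.455, -0.012], [0.507, 0.053]), ([281, 217], [0.473, -0.016], [0.523, 0.049]), ([275, 214], [0.478, -0.033], [0.527, 0.034]), ([248, 229], [0.557, -0.029], [0.599, 0.037])]
```

```bash
python3 - <<'E'
import cv2
b=cv2.imread('pics/sc7.png');cv2.imwrite('pics/c5.png',cv2.resize(b[120:300,160:400],(800,600),interpolation=cv2.INTER_CUBIC))
E
```

```text
(no output)
```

View pics/c5.png

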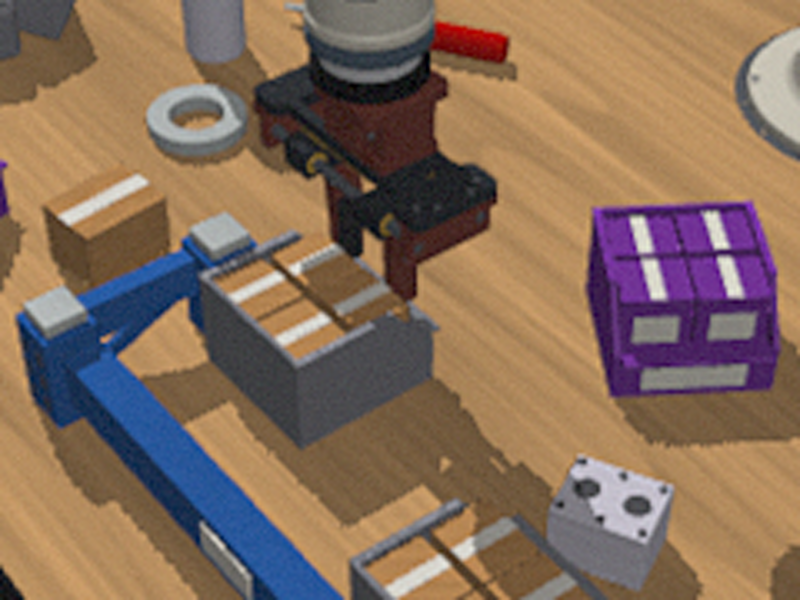

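```bash
python3 - <<'E'
from h import *
s=manip.sense();print(s['tcp_pos'],s['ft_force'])
d=np.load('pics/sc7.png.npz')
def proj(p):
    c=d['T'][:3,:3].T@(np.array(p)-d['T'][:3,3]); c=np.array([c[0],-c[1],-c[2]]); u=d['K']@c; u=u[:2]/u[2]; return ((u-[160,120])*3.333).round()
for p in [(.496,.016,.023),(.506,.016,.023),(.486,.016,.023),(.486,.016,.038),(.496,.016,.08),(.506,.016,.08),(.479,.03,.036),(.479,.016,.036),(.489,.035,0),(.489,.035,.038),(.599,.035,.075),(.599,.035,0),(.599,-.0735,.075)]: print(p,proj(p))
E
```

```text
[ 0.49697454 -0.02270319  0.02293626] [-2.97769144  1.03946293 -0.27152491]
(0.496, 0.016, 0.023) [405. 338.]
(0.506, 0.016, 0.023) [393. 344.]
(0.486, 0.016, 0.023) [416. 332.]
(0.486, 0.016, 0.038) [417. 315.]
(0.496, 0.016, 0.08) [405. 274.]
(0.506, 0.016, 0.08) [393. 280.]
(0.479, 0.03, 0.036) [438. 325.]
(0.479, 0.016, 0.036) [425. 313.]
(0.489, 0.035, 0) [430. 374.]
(0.489, 0.035, 0.038) [431. 333.]
(0.599, 0.035, 0.075) [292. 361.]
(0.599, 0.035, 0) [296. 445.]
(0.599, -0.0735, 0.075) [198. 270.]
```

```bash
python3 - <<'E'
from h import *
d=np.load('pics/sc7.png.npz')
def proj(p):
    c=d['T'][:3,:3].T@(np.array(p)-d['T'][:3,3]); c=np.array([c[0],-c[1],-c[2]]); u=d['K']@c; u=u[:2]/u[2]; return ((u-[160,120])*3.333).round()
for z in (.025,.04,.06): print(z,'c3 left tip',proj((.44,.008,z)),'c4 tip',proj((.441,-.019,z)),'c5 L',proj((.497,.01,z)),'c5 R',proj((.497,-.053,z)))
t=lambda x,y:(160+x/3.333,120+y/3.333)
# carton edges / front wall visible points in c5
for p in [(437,328),(375,322),(405,300),(345,250)]: print(p,[plane('sc7.png',*t(*p),z)[:2].round(3) for z in (.036,.06,.075)])
a=cv2.imread('pics/sc7.png');b=cv2.imread('pics/sc6.png')
f=lambda im:cv2.resize(im[185:240,205:300],(760,290),interpolation=cv2.INTER_CUBIC)
cv2.imwrite('pics/c6.png',np.vstack([f(a),f(b)]))
E
```

```text
0.025 c3 left tip [462. 296.] c4 tip [437. 276.] c5 L [398. 331.] c5 R [344. 282.]
0.04 c3 left tip [463. 280.] c4 tip [437. 260.] c5 L [398. 315.] c5 R [343. 266.]
0.06 c3 left tip [464. 257.] c4 tip [438. 238.] c5 L [398. 293.] c5 R [343. 244.]
(437, 328) [array([0.481, 0.032]), array([0.498, 0.053]), array([0.508, 0.065])]
(375, 322) [array([0.511, 0.003]), array([0.527, 0.024]), array([0.536, 0.037])]
(405, 300) [array([ 0.482, -0.003]), array([0.498, 0.019]), array([0.508, 0.032])]
(345, 250) [array([ 0.483, -0.07 ]), array([ 0.5  , -0.047]), array([ 0.51 , -0.032])]
```

View pics/c6.png

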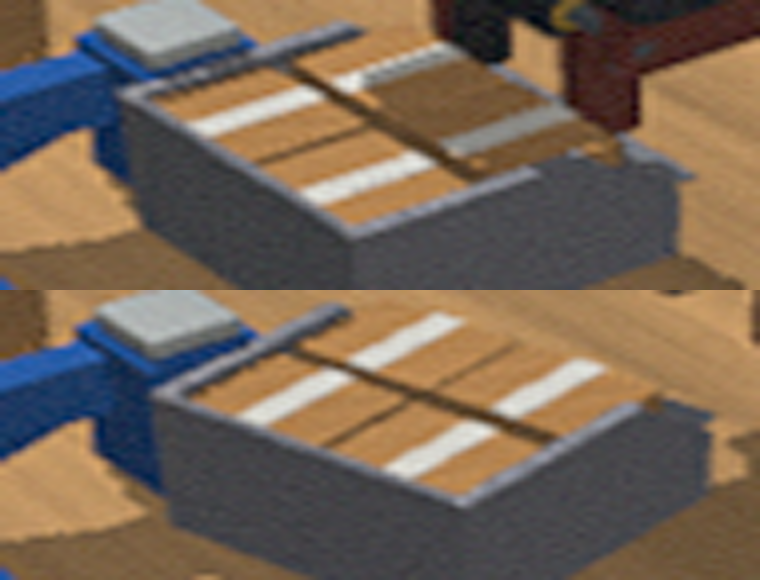

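The two-finger push has squared the bin to about 0°, with its right side along the upright. Its back is at x≈0.60, 78 mm short of the beam. The open fingers sit slightly higher than the shut tips and bear on the cartons just above the lip at only 4 N, so I'll continue gently.

Call:
move_arm --rows '[{"delta_pos": [0.3, 0, 0], "rot": [0, 0, 0], "hand": -0.14}, {"delta_pos": [0.3, 0, 0], "rot": [0, 0, 0], "hand": -0.14}, {"delta_pos": [0.3, 0, 0], "rot": [0, 0, 0], "hand": -0.14}, {"delta_pos": [0.3, 0, 0], "rot": [0, 0, 0], "hand": -0.14}]'

```text
clock: 14.5
tcp_pos: [0.5194, -0.0225, 0.0229]
tcp_rot: [-3.14, 0.005, 0.001]
ft_force: [-7.5, 3.7, 2.2]
gripper_width: 0.05
gripper_force: 3.8
```

```bash
python3 - <<'E'
from h import *
snap('scene','sc8.png'); contours('sc8.png')
E
```

```text
1559.5 [([212, 208], [0.585, -0.14], [0.624, -0.064]), ([215, 232], [0.622, -0.066], [0.659, 0.004]), ([240, 258], [0.622, 0.035], [0.658, 0.095]), ([280, 238], [0.517, 0.038], [0.562, 0.098]), ([281, 221], [0.481, -0.005], [0.53, 0.059]), ([278, 218], [0.48, -0.017], [0.53, 0.048]), ([273, 222], [0.498, -0.013], [0.545, 0.051]), ([265, 219], [0.507, -0.033], [0.553, 0.034]), ([239, 235], [0.584, -0.025], [0.624, 0.041])]
```

Call:
move_arm --rows '[{"delta_pos": [0.3, 0, 0], "rot": [0, 0, 0], "hand": -0.14}, {"delta_pos": [0.3, 0, 0], "rot": [0, 0, 0], "hand": -0.14}, {"delta_pos": [0.3, 0, 0], "rot": [0, 0, 0], "hand": -0.14}, {"delta_pos": [0.3, 0, 0], "rot": [0, 0, 0], "hand": -0.14}, {"delta_pos": [0.3, 0, 0], "rot": [0, 0, 0], "hand": -0.14}, {"delta_pos": [0.3, 0, 0], "rot": [0, 0, 0], "hand": -0.14}, {"delta_pos": [0.3, 0, 0], "rot": [0, 0, 0], "hand": -0.14}, {"delta_pos": [0.2, 0, 0], "rot": [0, 0, 0], "hand": -0.14}]'

```text
clock: 15.35
tcp_pos: [0.5658, -0.0227, 0.0229]
tcp_rot: [-3.14, 0.004, 0.001]
ft_force: [-6.6, 3.7, 1.6]
gripper_width: 0.0504
gripper_force: 3.5
```

```bash
python3 - <<'E'
from h import *
snap('scene','sc9.png'); contours('sc9.png')
E
```

```text
1110.5 [([200, 223], [0.634, -0.112], [0.669, -0.038]), ([200, 231], [0.648, -0.089], [0.682, -0.018]), ([230, 263], [0.647, 0.034], [0.681, 0.094]), ([263, 247], [0.563, 0.038], [0.605, 0.098]), ([265, 230], [0.528, -0.003], [0.573, 0.061]), ([259, 225], [0.53, -0.025], [0.574, 0.041]), ([256, 230], [0.545, -0.015], [0.588, 0.049]), ([246, 229], [0.561, -0.032], [0.603, 0.035]), ([244, 233], [0.572, -0.024], [0.613, 0.042]), ([219, 244], [0.636, -0.028], [0.671, 0.038])]
511.5 [([216, 130], [0.399, -0.42], [0.455, -0.318]), ([216, 135], [0.412, -0.398], [0.467, -0.299]), ([220, 137], [0.409, -0.383], [0.464, -0.285]), ([221, 132], [0.393, -0.402], [0.45, -0.303]), ([226, 140], [0.403, -0.36], [0.459, -0.264]), ([224, 143], [0.415, -0.351], [0.47, -0.256]), ([232, 147], [0.408, -0.322], [0.464, -0.229]), ([252, 144], [0.356, -0.301], [0.417, -0.21]), ([236, 145], [0.394, -0.323], [0.451, -0.231]), ([231, 142], [0.397, -0.344], [0.454, -0.249]), ([246, 142], [0.364, -0.319], [0.424, -0.226]), ([258, 137], [0.323, -0.319], [0.387, -0.226]), ([256, 144], [0.348, -0.294], [0.409, -0.204]), ([261, 139], [0.322, -0.306], [0.386, -0.214]), ([260, 130], [0.298, -0.344], [0.364, -0.25])]
```

Call:
move_arm --rows '[{"delta_pos": [0.15, 0, 0], "rot": [0, 0, 0], "hand": -0.14}, {"delta_pos": [0.1, 0, 0], "rot": [0, 0, 0], "hand": -0.14}]'

```text
clock: 15.6
tcp_pos: [0.5706, -0.0227, 0.0229]
tcp_rot: [-3.14, 0.004, 0.001]
ft_force: [-6.2, 3.1, 0.4]
gripper_width: 0.0499
gripper_force: 3.4
```

Call:
move_arm --rows '[{"delta_pos": [0.1, 0, 0], "rot": [0, 0, 0], "hand": -0.14}]'

```text
clock: 15.7
tcp_pos: [0.5716, -0.0228, 0.0229]
tcp_rot: [-3.14, 0.007, 0.001]
ft_force: [-14.8, 2.2, 6.7]
gripper_width: 0.0502
gripper_force: 7.4
```

Call:
move_arm --rows '[{"delta_pos": [0.1, 0, 0], "rot": [0, 0, 0], "hand": -0.14}]'

```text
clock: 15.8
tcp_pos: [0.5716, -0.0228, 0.023]
tcp_rot: [-3.14, 0.011, 0.001]
ft_force: [-25.1, 2.3, 11.9]
gripper_width: 0.0499
gripper_force: 12.4
```

The force rose sharply and the tool stopped, so the bin is home on the beam. I'll retreat and check.

Call:
move_arm --rows '[{"delta_pos": [-0.5, 0, 0], "rot": [0, 0, 0], "hand": -0.14}, {"delta_pos": [-1, 0, 0], "rot": [0, 0, 0], "hand": -0.14}, {"delta_pos": [-1, 0, 0], "rot": [0, 0, 0], "hand": -0.14}, {"delta_pos": [-1, 0, 0], "rot": [0, 0, 0], "hand": -0.14}, {"delta_pos": [-1, 0, -1], "rot": [0, 0, 0], "hand": -0.14}, {"delta_pos": [-1, 0, -1], "rot": [0, 0, 0], "hand": -0.14}, {"delta_pos": [-1, 0, -1], "rot": [0, 0, 0], "hand": -0.14}, {"delta_pos": [-1, 0.5, -1], "rot": [0, 0, 0], "hand": -0.14}, {"delta_pos": [-0.5, 1, -1], "rot": [0, 0, 0], "hand": -0.14}, {"delta_pos": [0, 1, -1], "rot": [0, 0, 0], "hand": -0.14}, {"delta_pos": [0, 1, -1], "rot": [0, 0, 0], "hand": -0.14}, {"delta_pos": [0, 1, 0], "rot": [0, 0, 0], "hand": -0.14}, {"delta_pos": [0, 1, 0], "rot": [0, 0, 0], "hand": -0.14}, {"delta_pos": [0, 1, 0], "rot": [0, 0, 0], "hand": -0.14}, {"delta_pos": [0, 1, 0], "rot": [0, 0, 0], "hand": -0.14}, {"delta_pos": [0, 1, 0], "rot": [0, 0, 0], "hand": -0.14}, {"delta_pos": [0, 0, 0], "rot": [0, 0, 0], "hand": -0.14}]'

```text
clock: 17.5
tcp_pos: [0.4161, -0.1955, 0.1636]
tcp_rot: [3.14, -0.0, -0.002]
ft_force: [-0.2, 0.7, -0.4]
gripper_width: 0.0504
gripper_force: 0.0
```

```bash
python3 - <<'E'
from h import *
snap('scene','sc10.png'); contours('sc10.png'); a=snap('top','top2.png')
b=cv2.imread('pics/sc10.png')
f=lambda im:cv2.resize(im,(480,450),interpolation=cv2.INTER_CUBIC)
cv2.imwrite('pics/c7.png',np.hstack([cv2.resize(a[130:280,230:350,::-1],(400,500)),cv2.resize(b[150:300,180:300],(400,500))]))
E
```

```text
1016.5 [([261, 247], [0.567, 0.035], [0.608, 0.095]), ([262, 231], [0.536, -0.004], [0.58, 0.059]), ([256, 225], [0.535, -0.029], [0.579, 0.037]), ([253, 232], [0.554, -0.014], [0.596, 0.051]), ([244, 231], [0.568, -0.029], [0.609, 0.037]), ([219, 245], [0.637, -0.026], [0.672, 0.04]), ([200, 226], [0.639, -0.103], [0.674, -0.031]), ([203, 235], [0.649, -0.074], [0.683, -0.004]), ([230, 263], [0.647, 0.034], [0.681, 0.094])]
```

View pics/c7.png

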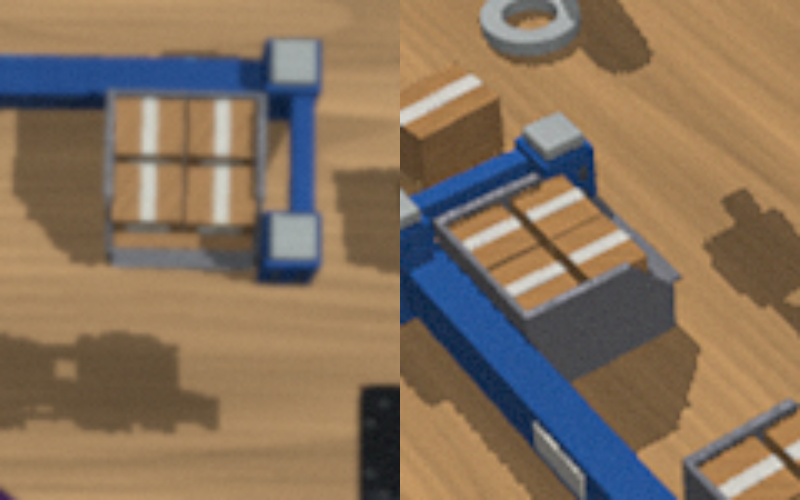

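The bin stands square, with its back at the beam, its front out and its side next to the upright (top crop: back edge at row 93, from column 110 to 266). A quick numeric check, then I'll hand in.

```bash
python3 - <<'E'
from h import *
t=lambda x,y:(230+x*.3-.35,130+y*.3-.35)
for n,p,z in [('BL',(110,93),.075),('BR',(266,93),.075),('lipL',(110,264),.036),('lipR',(254,267),.036),('uprFL',(272,258),.085)]: print(n,plane('top2.png',*t(*p),z)[:2].round(4))
L=plane('top2.png',*t(110,93),.075);R=plane('top2.png',*t(266,93),.075);l=plane('top2.png',*t(110,264),.036)
ok=L[0]-.055-.553>.061 and .045<(L[1]+R[1])/2+.0735<.078
print(ok,l[0]-.553,(L[1]+R[1])/2+.0735,L[0]-.608)
if ok: print(manip.job_done())
E
```

```text
BL [0.6747 0.0352]
BR [ 0.6773 -0.0744]
lipL [0.5597 0.033 ]
lipR [ 0.56   -0.0701]
uprFL [ 0.5574 -0.079 ]
True 0.006748214889695792 0.053882944645984254 0.0667023225278206
the job is handed in; nothing more can be done
None
```

The bin has been turned round the upright and pushed home, and the job is handed in: by camera it sits square to about 1°, its back on the beam and its side against the right-hand upright. No verdict came back, and I did not re-measure the neighbouring bin, valve block or carton, though nothing was moved near them.

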